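Set the depth probe on the jar's plate and lock its slide

TASK

Hold the probe on the stand by its round black grip and lower it into the jar until its spring foot rests gently on the plate inside: in firm touch with it, but well short of using up the spring. Then let go and swing the clamp lever fully home, so that the slide is locked with the foot still resting on the plate. Leave everything around the stand where it is.

Things in the scene. Friction and masses are not known exactly. Their poses are not given: they have to be found in the camera images.
- stand: Fixed lab stand: dark base plate 130 x 225 x 15 mm, 18 mm steel post 232 mm high. Origin on the table under the axis of probe and jar; z up; the post is 100 mm from it along the stand's own +y. A metal carriage slides up and down the post; its cross arm, 16 mm thick, reaches over to the probe, a thin rod that hangs down into the jar.
- jar: Clear open jar, 80 mm across, wall 3 mm, 85 mm high, fixed on the base plate (rim 100 mm above the table). Origin: centre of its underside. Inside, a white plate, 68 mm across with rubber edge, is wedged level at a height that is not given: its top is 27 to 70 mm above the table, different every time. It does not give way, but over 15 N would crack it.
- carriage (a joint): Slide of the carriage, m: 0 at the top, grows as it goes down, stop at 0.085; starts at 0 to 0.015. Carriage, probe and lever weigh about 0.43 kg; the slide drags with about 5 N, so it stays where it is left while unlocked, and pushing it down takes about 1 N. At 0 the foot's tip is 105 mm above the table.
- head_grip (a point): Middle of the round black grip on the probe's axis, on top of the cross arm: a cylinder 26 mm across and 40 mm high; the point is 25 mm above the arm's top face and 15 mm below the grip's top. Free all round, to be pinched from above. It moves with the carriage.
- foot: The probe's foot, a black disc 14 mm across and 7 mm high at the bottom of the rod. Origin at the centre of its underside, the tip. It is sprung: 1 N per mm of push, travel 8 mm (8 N), then a hard stop. Fully out its tip is 131 mm below head_grip.
- lock (a joint): Angle of the clamp lever, rad: 0 is open; it starts at 0 to 0.2 and turns anticlockwise seen from above (about an upright axis) to a stop at 1.3. From 0.4 on an eccentric grips the post, hardest at 1.2; on the way it takes up to about 8 N at the pin, and locked it holds the slide against 10 N or more. It stays where it is left. Locked means beyond 1.05.
- lever_pin (a point): Point on the upright black pin at the end of the steel lever, 14 mm across, standing 35 mm above the lever; the point is on the pin's axis, 22 mm above the lever's top and 13 mm below the pin's top. It moves on an arc of 75 mm radius about lever_pivot.
- lever_pivot (a point): Point on the lever's upright turning axis beside the post, at the height of lever_pin. It is 17 mm higher than head_grip and 22 mm along the stand's own -x from the post's axis. At joint lock = 1.2 the lever points along the stand's -x.
- cap: Bystander: blue screw cap lying open side up, 84 mm across, 20 mm high. Origin at the centre of its underside.
- pot: Bystander: small white pot with green lid, 42 mm across, 55 mm high. Origin at the centre of its underside.
- dish: Bystander: shallow glass dish, 90 mm across, 15 mm high. Origin at the centre of its underside.
- spatula: Bystander: slim steel lab spatula lying flat, 160 mm long, 12 mm wide. Origin at the centre of its underside.
- wide_bottle: Bystander: white plastic bottle, 76 mm across, 150 mm high. Origin at the centre of its underside.
- amber_bottle: Bystander: brown glass bottle, 58 mm across, 120 mm high. Origin at the centre of its underside.
- beaker: Bystander: glass beaker, 68 mm across, 85 mm high. Origin at the centre of its underside.

How it is judged (in metres and radians):
On the way, in this order (a step that is already met when the one before it is completed fails the run):
1. the foot rests on the plate while the lever is still open (contact force between foot and anything else between 0.4 and 8 N and value of joint lock below 0.5 rad), for 0.2 s.
2. the lever is swung home with the foot still on the plate (contact force between foot and anything else between 0.4 and 8 N and value of joint lock above 1.05 rad), for 0.2 s.
At the end, for the whole second after the job is handed in: The probe is at rest with its spring foot pressed on the plate by 0.4 to 8 N, and the clamp lever is beyond 1.05 rad (locked) (all of step 2 and velocity of joint carriage between -0.002 and 0.002 m/s); the robot touches nothing.
It fails at once if the foot is pressed with more than 15 N (contact force between foot and anything else above 15 N).
It fails at once if a bystander is moved by more than 30 mm or knocked over (distance of any of cap, pot, dish, spatula, wide_bottle, amber_bottle, beaker from where it was at the start of the episode above 0.03 m or angle between any of cap, pot, dish, spatula, wide_bottle, amber_bottle, beaker's own z axis and vertical above 0.5 rad).
It also fails if it takes over 64 s, if anything falls off the work surface, if the arm or the gripper's body presses on something with over 40 N, if the wrist force passes 120 N, or if a joint passes its speed limit or range.

ROBOT

A 6-joint arm with a two-finger parallel gripper is mounted at the origin on the work surface. World frame = base frame: x ahead of the robot, y to its left, z up, the work surface at z = 0. Lengths are in mm, angles in rad, forces in N, time in s.
With the tool pointing down it reaches from about 275 to 1000 mm from the base axis. Payload 8.4 kg.
Tool frame: the origin (TCP) lies on the centre line of the jaws, within the pads' length; the fingertips stand 25 mm ahead of it and the grasp point (between the pads) lies 6 mm ahead of it; z points along the fingers, y is the line along which they close (so a half turn about z gives the same grasp; the last joint's range is limited). The gripper opens to 85 mm and grips with 20 to 120 N. Pads are 22 mm wide; open, the fingers measure 114 mm over their backs; the gripper's body (76 mm by 85 mm) begins 54 mm behind the grasp point. The pads swing forward as they close: fully open they stand 13 mm farther back than shut.
Start: joints at [-1.114, 0.353, 1.633, -0, 1.155, -0.002], TCP at [276.794, -560.369, 256.281] pointing down, gripper open.
Joint ranges: [-2.63, 2.63], [-0.92, 2.1], [0.06, 2.66], [-1.3, 4.44], [0, 2.69], [-3.02, 3.02]. Speed limits (rad/s): [2.22, 2.22, 2.79, 3.14, 3.14, 3.14].

INTERFACE

Orientations are given as [roll, pitch, yaw] about the fixed x, y, z axes, in that order (R = Rz(yaw) Ry(pitch) Rx(roll)).
In Python, from rig import r gives the robot as it stands.
- The arm moves only by the shell command python3 -m jog 'ROWS' [FORCE]. ROWS is JSON, a list of rows, each a list of 3 entries, a list of its own where there are three numbers: the turn, a rotation vector about the tool's x, y, z in rad, then the shift along the tool's x, y, z in m, then the opening, from -1 (shut) to 1 (fully open). In form: [[[rx, ry, rz], [x, y, z], gripper], ...]. A call has 1 to 12 rows; each row shifts and turns the commanded pose from where the row before left it, along the tool's axes as they then stand; what a row does not reach is not made up. A row lasts 1/10 s, in which the tool goes at most 50 mm and 8.59 degrees, less where a joint would pass 70% of its speed; a pose out of reach is approached as far as the arm can. A call with a gripper value outside its range is refused whole. The fingers move at their own pace and stop on an object; FORCE is the grip in N (left out, the last holds). Time passes only in rows, so rows that do not move let the fingers close. It gives the time, the measured TCP pose, the force, the opening and the grip force at its end, in the units of the state.
- r.sense(): the state, without advancing time (a new reading comes with each control period).
- r.grab_frame(name): name is "scene" or "side" or "wrist"; returns the picture (420x560x3 uint8, red, green, blue); there is no depth.
- r.camera_params(name): a dict with "fx", "fy", "cx", "cy" (pixels), "rvec" (rotation vector, rad) and "tvec" (3), from world to camera coordinates, as OpenCV has them; the wrist camera has in their place "hand_eye" (4x4, takes a point from camera to tool coordinates, whose origin is the TCP and whose axes are the flange's). Camera axes: x right, y down, z forward; pixel columns grow to the right and rows downward; lengths in mm; the calibration is good to about 2 mm. A picture is of the moment at which its call begins: read the wrist's pose just before it. camera_params takes no time and is no camera call.
- r.sign_off(): hands the job in; it is judged then, once.
The state is a dict: "clock": time; "qpos": joint angles; "qvel": joint speeds; "joint_efforts": joint torques, N m; "eef_pos": TCP position; "tcp_rot": TCP orientation; "contact_force": force on the tool from outside, world axes, zero at the start; "wrist_torque": the same for the moment, N m; "opening": opening from 0.0 (shut) to 1.0 (fully open); "grasp_force": force on a finger pad.
Only numpy, scipy, OpenCV 4.12 (cv2) and the standard library are available. Lean on these libraries where they do the work, as an engineer would, in place of code of your own. Each camera call takes 0.05 s, during which the arm holds its last target. There are 200 camera calls.

## Working session

There is one attempt and no reset: what is moved stays moved. The work goes in short steps, Python scripts to look and compute and a shell command to move; the robot and the scene stay as the last step left them, time stands still between calls to the robot, and variables do not carry over. Pictures are saved under pics/ and viewed, at most 10 in all, crops included, and the job is handed in when it is done.

```bash
mkdir -p pics; ls; python3 - <<'E'
from rig import r
import cv2,numpy as np
s=r.sense();print({k:np.round(v,3).tolist() for k,v in s.items()})
for n in("scene","side"):
    cv2.imwrite(f"pics/{n}0.png",r.grab_frame(n)[:,:,::-1]);p=r.camera_params(n);print(p)
    R=cv2.Rodrigues(np.array(p["rvec"]))[0];print(-R.T@np.array(p["tvec"]))
print(r.camera_params("wrist"))
E
```

```text
pics
{'clock': 0.0, 'qpos': [-1.114, 0.354, 1.634, -0.0, 1.155, -0.002], 'qvel': [0.0, -0.0, 0.001, -0.001, 0.001, -0.0], 'joint_efforts': [0.004, -60.524, -34.206, 0.0, 0.009, -0.0], 'eef_pos': [276.589, -559.973, 255.567], 'tcp_rot': [-3.14, 0.0, 0.459], 'contact_force': [0.018, -0.503, -0.082], 'wrist_torque': [0.02, 0.03, 0.039], 'grasp_force': 0.0, 'opening': 1.0}
{'fx': 471.230446895753, 'fy': 471.230446895753, 'cx': 283.735276228175, 'cy': 221.59547704947954, 'rvec': array([ 2.09911859,  1.51053582, -0.49616346]), 'tvec': array([-158.59238288, -342.68859409, 1655.46336496])}
[1240.47637417 -244.71646784 1133.34821862]
{'fx': 512.3113484091261, 'fy': 512.3113484091261, 'cx': 276.65244541403183, 'cy': 201.67613115071526, 'rvec': array([ 0.16926793, -2.66330824,  1.53985455]), 'tvec': array([ 553.42237758,  188.98007265, 1290.35445662])}
[ 423.03704701 1085.31513215  806.30958096]
{'fx': 331.6733580583118, 'fy': 331.6733580583118, 'cx': 282.0567674555103, 'cy': 211.31003519129405, 'hand_eye': array([[ 1.85775555e-04, -9.54787756e-01, -2.97288255e-01,
         7.65134465e+01],
       [ 9.99999780e-01,  3.66525287e-04, -5.52253039e-04,
         2.27039883e-01],
       [ 6.36248103e-04, -2.97288087e-01,  9.54787614e-01,
        -1.17185227e+02],
       [ 0.00000000e+00,  0.00000000e+00,  0.00000000e+00,
         1.00000000e+00]])}
```

View pics/scene0.png

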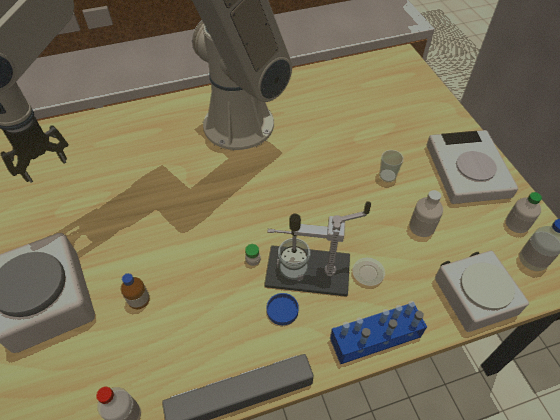

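View pics/side0.png

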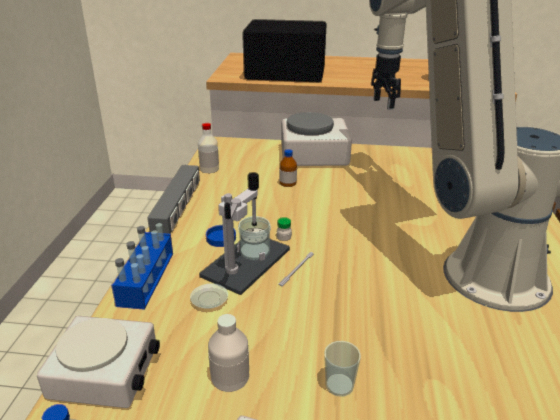

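The scene view shows the grip at about (295,223), lever pin (367,208), post (335,250) and jar (293,260). The side view shows the grip at (253,182) and post (229,230). Next I zoom in on both.

```bash
python3 - <<'E'
import cv2,numpy as np
a=cv2.imread("pics/scene0.png")[185:305,230:400];b=cv2.imread("pics/side0.png")[165:295,190:300]
a=cv2.resize(a,None,fx=2.7,fy=2.7,interpolation=cv2.INTER_CUBIC);b=cv2.resize(b,None,fx=2.7,fy=2.7,interpolation=cv2.INTER_CUBIC)
o=np.zeros((max(len(a),len(b)),a.shape[1]+b.shape[1],3),np.uint8);o[:len(a),:a.shape[1]]=a;o[:len(b),a.shape[1]:]=b
cv2.imwrite("pics/zoom.png",o);print(a.shape,b.shape)
for n,(x0,y0,x1,y1) in {"scene":(230,185,400,305),"side":(190,165,300,295)}.items():
    im=cv2.imread(f"pics/{n}0.png");m=np.zeros(im.shape[:2],np.uint8);m[y0:y1,x0:x1]=(im[y0:y1,x0:x1].max(2)<38)*255
    k,_,st,c=cv2.connectedComponentsWithStats(m)
    for i in range(1,k):
        if st[i,4]>15:print(n,st[i],c[i].round(1))
E
```

```text
(324, 459, 3) (351, 297, 3)
side [249 174   9  16 135] [253.  181.3]
side [225 204   6  15  69] [227.2 211.2]
```

View pics/zoom.png

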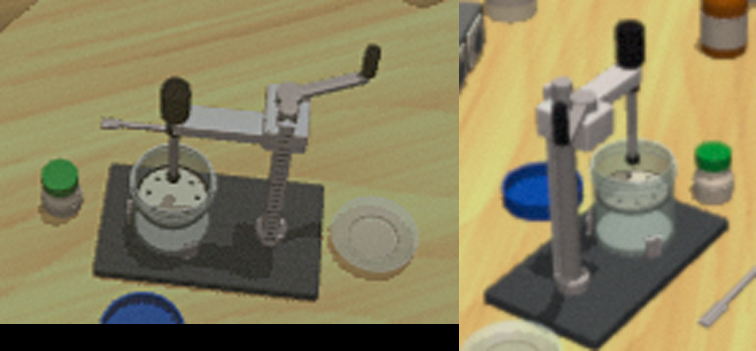

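The zoom shows the grip, carriage, lever and pin clearly in both views, with the pin near (367,207.5) in scene and (227,211) in side. The plate is visible inside the jar.

```bash
cat > h.py <<'E'
import cv2,numpy as np
from rig import r
P={n:r.camera_params(n) for n in("scene","side")}
def ray(n,uv):
    p=P[n];R=cv2.Rodrigues(np.array(p["rvec"]))[0];d=R.T@np.array([(uv[0]-p["cx"])/p["fx"],(uv[1]-p["cy"])/p["fy"],1.]);return -R.T@np.array(p["tvec"]),d/np.linalg.norm(d)
def tri(rs):
    A=sum(np.eye(3)-np.outer(d,d) for o,d in rs);b=sum((np.eye(3)-np.outer(d,d))@o for o,d in rs);x=np.linalg.solve(A,b)
    return x,[np.linalg.norm(np.cross(x-o,d)) for o,d in rs]
def plane(rd,z): o,d=rd;return o+d*(z-o[2])/d[2]
E
python3 - <<'E'
from h import *
np.set_printoptions(precision=1,suppress=True)
for n,(x0,y0,x1,y1) in {"grip":(280,205,310,242),"pin":(358,198,376,217)}.items():
    im=cv2.imread("pics/scene0.png");m=np.zeros(im.shape[:2],np.uint8);m[y0:y1,x0:x1]=(im[y0:y1,x0:x1].max(2)<75)*255
    k,_,st,c=cv2.connectedComponentsWithStats(m)
    for i in range(1,k):
        if st[i,4]>15:
            print(n,st[i],c[i]);print(tri([ray("scene",c[i]),ray("side",{"grip":(253,181.3),"pin":(227.2,211.0)}[n])]))
cs=lambda x,y:(x/2.7+230,y/2.7+185); cd=lambda x,y:((x-459)/2.7+190,y/2.7+165)
print("scene corners",[plane(ray("scene",cs(*q)),15) for q in((109,163),(324,184),(318,291),(95,272))])
print("side corners",[plane(ray("side",cd(*q)),15) for q in((727,218),(595,335),(487,295))])
print("post base",plane(ray("scene",cs(270,232)),17),plane(ray("side",cd(571,283)),17))
print("jar rim",plane(ray("scene",cs(173,182)),100),plane(ray("side",cd(634,171)),100))
E
```

```text
grip [290 214  11  25 173] [294.5 223.2]
(array([619.1, -12.6, 221.9]), [np.float64(0.7773079686156995), np.float64(0.7773079686156825)])
pin [363 202   8  12  58] [367.1 207.6]
(array([644.5, 163.3, 240.3]), [np.float64(0.2571698392266181), np.float64(0.2571698392264239)])
scene corners [array([530.8, -50.1,  15. ]), array([626.7, 153.6,  15. ]), array([739.1,  99. ,  15. ]), array([ 649.5, -102.1,   15. ])]
side corners [array([529.5, -46.6,  15. ]), array([626.5, 147.8,  15. ]), array([735.5, 104.6,  15. ])]
post base [663.2  78.6  17. ] [662.   79.6  17. ]
jar rim [625.1 -13.2 100. ] [612.6   9.7 100. ]
```

Checks:
- **Grip axis:** (619,-12), which agrees with the post minus 100 mm along the stand's +y.
- **Stand yaw:** about -0.45.
- **Lever:** radius 74.7 mm (75 expected), lock about 0.05.
- **Grip height:** head_grip z about 227.

Moving there now.

```bash
python3 -m jog '[[[0,0,0],[0.03,-0.018,-0.02],1],[[0,0,0],[0.04,-0.025,-0.02],1],[[0,0,0],[0.04,-0.025,-0.02],1],[[0,0,0],[0.04,-0.025,0],1],[[0,0,0],[0.04,-0.025,0],1],[[0,0,0],[0.04,-0.025,0],1],[[0,0,0],[0.04,-0.025,0],1],[[0,0,0],[0.04,-0.025,0],1],[[0,0,0],[0.04,-0.025,0],1],[[0,0,0],[0.04,-0.025,0],1],[[0,0,0],[0.04,-0.025,0],1],[[0,0,0],[0.02,-0.01,0],1]]'
python3 -c "
from h import *
for n,q,z in(('wide',(425,228),20),('beaker',(388,178),5),('pot',(252,262),5),('amber',(136,303),5)):print(n,plane(ray('scene',q),z).round())"
```

```text
clock: 1.3
eef_pos: [557.1, -110.5, 315.0]
tcp_rot: [-3.141, -0.0, 0.461]
contact_force: [0.1, -0.8, -0.1]
opening: 0.998
grasp_force: 0.0
wide [619. 392.  20.]
beaker [399. 383.   5.]
pot [ 561. -114.    5.]
amber [ 585. -439.    5.]
```

```bash
python3 -m jog '[[[0,0,0],[0.04,-0.024,0],1],[[0,0,0],[0.04,-0.024,0],1],[[0,0,0],[0.019,-0.012,0],1],[[0,0,-0.13],[0,0,0],1],[[0,0,-0.13],[0,0,0],1],[[0,0,-0.13],[0,0,0],1],[[0,0,-0.13],[0,0,0],1],[[0,0,-0.14],[0,0,0],1],[[0,0,0],[0,0,0],1],[[0,0,0],[0,0,0],1]]'
python3 - <<'E'
from h import *
s=r.sense();print(s["eef_pos"],s["tcp_rot"],s["contact_force"])
im=r.grab_frame("wrist")[:,:,::-1];cv2.imwrite("pics/w1.png",im)
H=r.camera_params("wrist")
from scipy.spatial.transform import Rotation as Ro
R=Ro.from_euler("xyz",s["tcp_rot"]).as_matrix();T=np.array(H["hand_eye"])
def proj(p):
    q=T[:3,:3].T@(R.T@(np.array(p)-s["eef_pos"])-T[:3,3]);return H["fx"]*q[0]/q[2]+H["cx"],H["fy"]*q[1]/q[2]+H["cy"]
print("grip top",proj((619,-12,242)),"pin top",proj((644.5,163.3,257)))
E
```

```text
clock: 2.3
eef_pos: [618.0, -16.1, 315.0]
tcp_rot: [-3.141, 0.0, 1.115]
contact_force: [-0.3, -0.2, 0.6]
opening: 0.997
grasp_force: 0.0
[617.97686988 -16.13503007 315.0434963 ] [-3.14109221e+00  2.26552151e-04  1.11469106e+00] [-0.26415123 -0.2432729   0.56008122]
grip top (np.float64(279.94939967920783), np.float64(231.48122686184556)) pin top (np.float64(149.08659323059362), np.float64(-133.6364503849349))
```

View pics/w1.png

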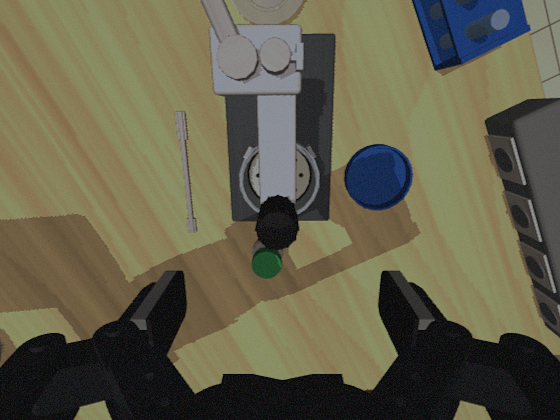

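The wrist view has the grip top at about (277,230), against a predicted (280,231.5), so it agrees to about 1.5 mm. Lowering and gripping.

```bash
python3 -m jog '[[[0,0,0],[0.0044,-0.0015,0.02],1],[[0,0,0],[0,0,0.02],1],[[0,0,0],[0,0,0.02],1],[[0,0,0],[0,0,0.02],1],[[0,0,0],[0,0,0],0],[[0,0,0],[0,0,0],-0.2],[[0,0,0],[0,0,0],-0.2],[[0,0,0],[0,0,0],-0.2]]' 30
python3 -m jog '[[[0,0,0],[0,0,0],-1],[[0,0,0],[0,0,0],-1],[[0,0,0],[0,0,0],-1],[[0,0,0],[0,0,0],-1],[[0,0,0],[0,0,0],-1]]' 30
python3 - <<'E'
from h import *
im=r.grab_frame("side");cv2.imwrite("pics/side1.png",cv2.resize(im[150:300,180:330,::-1],None,fx=3.5,fy=3.5,interpolation=cv2.INTER_CUBIC))
E
```

```text
clock: 3.15
eef_pos: [619.4, -11.5, 236.6]
tcp_rot: [3.14, -0.001, 1.118]
contact_force: [0.4, 0.6, 0.0]
opening: 0.401
grasp_force: 0.0
clock: 3.65
eef_pos: [617.1, -10.5, 235.3]
tcp_rot: [-3.138, -0.0, 1.118]
contact_force: [-7.0, 4.6, 0.4]
opening: 0.295
grasp_force: 31.9
```

View pics/side1.png

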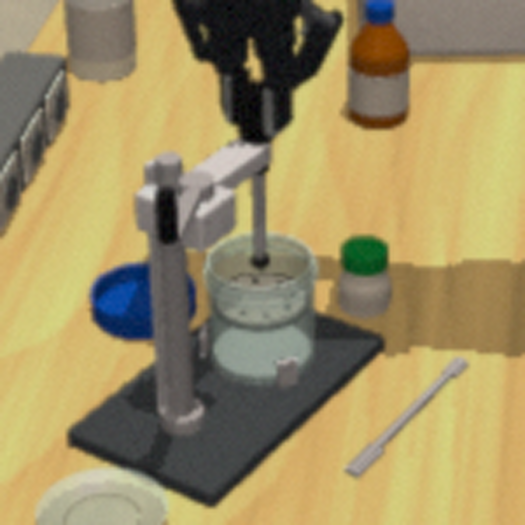

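The side view shows the fingers around the black grip. The foot is at crop (260,262) and the plate ellipse centre is around (262,297). Estimating the plate height, then lowering.

```bash
python3 - <<'E'
from h import *
for q in((262,290),(262,297),(262,303)):
    rd=ray("side",(180+q[0]/3.5,150+q[1]/3.5)); print(tri([rd,(np.array([618,-11,0.]),np.array([0,0,1.]))]))
print(tri([ray("side",(180+260/3.5,150+262/3.5)),(np.array([618,-11,0.]),np.array([0,0,1.]))]))
E
python3 -m jog '[[[0,0,0],[0,-0.002,0.002],-1],[[0,0,0],[0,0,0.002],-1],[[0,0,0],[0,0,0.002],-1],[[0,0,0],[0,0,0.002],-1],[[0,0,0],[0,0,0],-1]]' 40
```

```text
(array([617.22507249, -11.13667947,  72.22610572]), [np.float64(0.7868887573072342), np.float64(0.786888757307344)])
(array([617.28217331, -11.12668526,  66.00539862]), [np.float64(0.7289199636050072), np.float64(0.7289199636048619)])
(array([617.33132743, -11.11807212,  60.65025385]), [np.float64(0.6790169569513675), np.float64(0.6790169569514396)])
(array([617.72224806, -11.04924879,  96.8638242 ]), [np.float64(0.28208436040426077), np.float64(0.28208436040435314)])
clock: 4.2
eef_pos: [617.0, -10.5, 226.9]
tcp_rot: [-3.141, -0.0, 1.119]
contact_force: [-0.4, 2.9, -2.5]
opening: 0.292
grasp_force: 39.3
```

```bash
python3 -m jog '[[[0,0,0],[0,0,0.002],-1],[[0,0,0],[0,0,0.002],-1],[[0,0,0],[0,0,0.002],-1],[[0,0,0],[0,0,0.002],-1],[[0,0,0],[0,0,0],-1],[[0,0,0],[0,0,0],-1]]' | grep -E 'pos|contact'
python3 -m jog '[[[0,0,0],[0,0,0.002],-1],[[0,0,0],[0,0,0.002],-1],[[0,0,0],[0,0,0],-1],[[0,0,0],[0,0,0],-1]]'| grep -E 'pos|contact'
python3 -m jog '[[[0,0,0],[0,0,0.002],-1],[[0,0,0],[0,0,0],-1],[[0,0,0],[0,0,0],-1]]'| grep -E 'pos|contact'
python3 -m jog '[[[0,0,0],[0,0,0.002],-1],[[0,0,0],[0,0,0],-1],[[0,0,0],[0,0,0],-1]]'| grep -E 'pos|contact'
```

```text
eef_pos: [617.0, -10.5, 218.9]
contact_force: [2.3, 4.9, -4.6]
eef_pos: [617.0, -10.5, 215.1]
contact_force: [1.2, 4.6, -2.1]
eef_pos: [617.0, -10.5, 213.2]
contact_force: [1.3, 5.7, -1.4]
eef_pos: [617.0, -10.5, 211.1]
contact_force: [1.5, 5.3, -1.4]
```

```bash
for i in 1 2 3; do python3 -m jog '[[[0,0,0],[0,0,0.001],-1],[[0,0,0],[0,0,0],-1],[[0,0,0],[0,0,0],-1]]'| grep -E 'pos|contact'; done
```

```text
eef_pos: [617.0, -10.5, 210.3]
contact_force: [1.2, 4.8, -1.0]
eef_pos: [617.0, -10.5, 209.3]
contact_force: [0.9, 5.4, 0.4]
eef_pos: [617.0, -10.5, 208.3]
contact_force: [0.0, 4.4, -0.2]
```

```bash
python3 -m jog '[[[0,0,0],[0,0,0.001],-1],[[0,0,0],[0,0,0],-1],[[0,0,0],[0,0,0],-1]]'| grep -E 'pos|contact'; python3 -m jog '[[[0,0,0],[0,0,0.001],-1],[[0,0,0],[0,0,0],-1],[[0,0,0],[0,0,0],-1]]'| grep -E 'pos|contact'
python3 - <<'E'
from h import *
im=r.grab_frame("side");cv2.imwrite("pics/side2.png",cv2.resize(im[195:265,210:310,::-1],None,fx=6,fy=6,interpolation=cv2.INTER_CUBIC))
E
```

```text
eef_pos: [617.0, -10.5, 207.3]
contact_force: [0.2, 4.7, 0.3]
eef_pos: [617.0, -10.5, 206.3]
contact_force: [0.6, 5.8, -0.8]
```

View pics/side2.png

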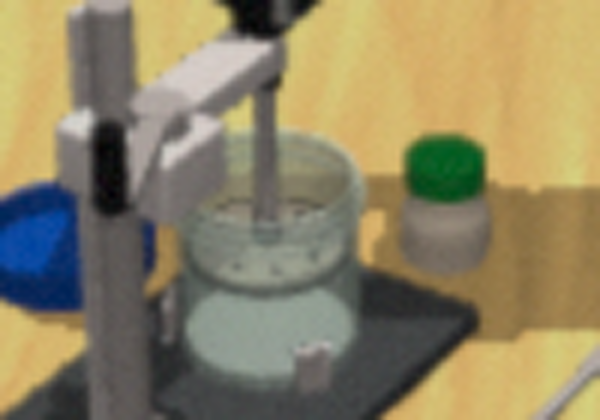

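The foot's underside at crop (265,237) works out to z about 66, which is close to the plate. Continuing in 1 mm steps.

```bash
for i in 1 2 3; do python3 -m jog '[[[0,0,0],[0,0,0.001],-1],[[0,0,0],[0,0,0],-1],[[0,0,0],[0,0,0],-1]]'| grep -E 'pos|contact'; done
```

```text
eef_pos: [617.0, -10.5, 205.3]
contact_force: [0.2, 4.7, -1.4]
eef_pos: [617.0, -10.5, 204.4]
contact_force: [1.1, 4.7, -0.1]
eef_pos: [617.0, -10.5, 203.5]
contact_force: [-0.1, 4.7, 1.0]
```

```bash
for i in 1 2; do python3 -m jog '[[[0,0,0],[0,0,0.001],-1],[[0,0,0],[0,0,0],-1],[[0,0,0],[0,0,0],-1]]'| grep -E 'pos|contact'; done
```

```text
eef_pos: [617.0, -10.5, 202.6]
contact_force: [-0.2, 5.1, 2.3]
eef_pos: [617.0, -10.5, 201.7]
contact_force: [-1.1, 4.3, 1.8]
```

```bash
python3 -m jog '[[[0,0,0],[0,0,0.001],-1],[[0,0,0],[0,0,0],-1],[[0,0,0],[0,0,0],-1]]'| grep -E 'pos|contact'
python3 - <<'E'
from h import *
f=[]
for i in range(8):
    im=r.grab_frame("scene");f.append(r.sense()["contact_force"][2])
print(np.round(f,1),np.mean(f))
E
```

```text
eef_pos: [617.0, -10.5, 200.8]
contact_force: [-1.4, 5.4, 3.8]
[3.8 4.2 3.1 3.7 4.2 3.3 4.9 3.6] 3.850419594391158
```

Contact is clear: the force went from about -0.3 to 3.85 N with the expected slope of 1 N/mm, so the foot is pressed about 4 mm. Releasing and rising.

```bash
python3 -m jog '[[[0,0,0],[0,0,0],-0.3],[[0,0,0],[0,0,0],-0.2],[[0,0,0],[0,0,0],0],[[0,0,0],[0,0,0],0],[[0,0,0],[0,0,-0.01],0],[[0,0,0],[0,0,-0.02],0],[[0,0,0],[0,0,-0.03],0],[[0,0,0],[0,0,-0.03],0],[[0,0,0],[0,0,0],0]]'
python3 - <<'E'
from h import *
sc=r.grab_frame("scene");sd=r.grab_frame("side")
a=cv2.resize(sc[185:305,230:400,::-1],None,fx=2.7,fy=2.7,interpolation=cv2.INTER_CUBIC);b=cv2.resize(sd[165:285,190:300,::-1],None,fx=2.7,fy=2.7,interpolation=cv2.INTER_CUBIC)
cv2.imwrite("pics/z3.png",np.hstack([a,b]))
C={}
for n,im,(x0,y0,x1,y1),t in(("scene",sc,(358,198,380,240),75),("side",sd,(220,204,234,250),45)):
    m=np.zeros(im.shape[:2],np.uint8);m[y0:y1,x0:x1]=(im[y0:y1,x0:x1].max(2)<t)*255
    k,_,st,c=cv2.connectedComponentsWithStats(m);i=1+st[1:,4].argmax();C[n]=c[i];print(n,st[i],c[i])
print(tri([ray(n,C[n]) for n in C]))
E
```

```text
clock: 10.45
eef_pos: [619.1, -10.8, 295.7]
tcp_rot: [3.135, -0.003, 1.119]
contact_force: [0.3, 0.0, -0.2]
opening: 0.501
grasp_force: 0.0
scene [362 211   7  12  53] [364.96226415 216.64150943]
side [226 218   5  15  70] [227.97142857 225.25714286]
(array([644.53944241, 163.23788586, 203.99135507]), [np.float64(0.24112672582218972), np.float64(0.24112672582211445)])
```

View pics/z3.png

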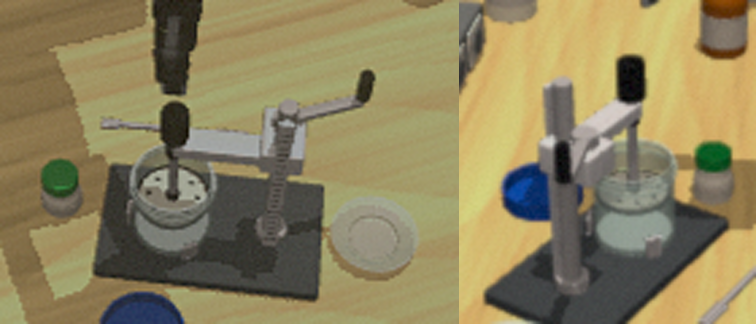

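The carriage stayed down, with the pin now at z mid about 204 (36 mm lower). The foot sits in the middle of the plate in both views. Moving above the pin, with the jaws set tangential to its arc.

```bash
python3 -m jog '[[[0,0,-0.11],[0,0,0],-0.3],[[0,0,-0.11],[0,0,0],-0.3],[[0,0,-0.11],[0,0,0],-0.3],[[0,0,-0.12],[0,0,0],-0.3],[[0,0,0],[0.04,0.006,0],-0.3],[[0,0,0],[0.04,0.006,0],-0.3],[[0,0,0],[0.04,0.006,0],-0.3],[[0,0,0],[0.04,0.006,0],-0.3],[[0,0,0],[0.014,0.0014,0],-0.3],[[0,0,0],[0,0,0],-0.3],[[0,0,0],[0,0,0],-0.3]]'
python3 - <<'E'
from h import *
from scipy.spatial.transform import Rotation as Ro
s=r.sense();im=r.grab_frame("wrist")[:,:,::-1];cv2.imwrite("pics/w2.png",im)
H=r.camera_params("wrist");R=Ro.from_euler("xyz",s["tcp_rot"]).as_matrix();T=np.array(H["hand_eye"])
def proj(p):
    q=T[:3,:3].T@(R.T@(np.array(p)-s["eef_pos"])-T[:3,3]);return round(H["fx"]*q[0]/q[2]+H["cx"],1),round(H["fy"]*q[1]/q[2]+H["cy"],1)
print("pin top",proj((644.5,163.3,221.5)),"pin base",proj((644.5,163.3,186.5)),"mm/px~0.6")
E
```

```text
clock: 11.65
eef_pos: [642.1, 162.6, 289.4]
tcp_rot: [-3.14, 0.001, 1.569]
contact_force: [0.3, -0.5, -1.1]
opening: 0.348
grasp_force: 0.0
pin top (np.float64(285.3), np.float64(239.4)) pin base (np.float64(284.9), np.float64(220.5)) mm/px~0.6
```

View pics/w2.png

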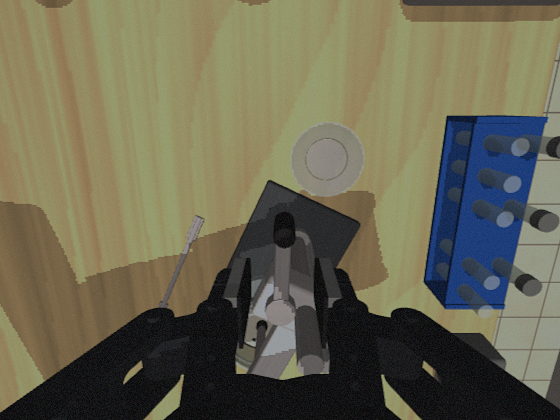

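The pin shows at (285,215–248) with its top at about (285,238), as predicted. Both fingers straddle its path, so I descend.

```bash
python3 -m jog '[[[0,0,0],[0.001,0.002,0.015],-0.3],[[0,0,0],[0,0,0.015],-0.3],[[0,0,0],[0,0,0.015],-0.3],[[0,0,0],[0,0,0.015],-0.3],[[0,0,0],[0,0,0.011],-0.3],[[0,0,0],[0,0,0],-0.3],[[0,0,0],[0,0,0],-0.45],[[0,0,0],[0,0,0],-0.45]]' 20
python3 - <<'E'
import numpy as np
# row shifts in tool axes for an arc: dtheta per row about pivot, R=75, tool x radial outward, y = -tangent
d=0.1;print("chord",75*np.array([np.cos(d)-1,-np.sin(d)]))
E
```

```text
clock: 12.5
eef_pos: [645.1, 164.5, 220.1]
tcp_rot: [3.14, -0.0, 1.569]
contact_force: [0.3, -0.5, 0.1]
opening: 0.273
grasp_force: 0.0
chord [-0.3746876  -7.48750625]
```

```bash
python3 -m jog '[[[0,0,-0.1],[-0.0004,-0.0075,0],-0.45],[[0,0,-0.1],[-0.0004,-0.0075,0],-0.45],[[0,0,-0.1],[-0.0004,-0.0075,0],-0.45],[[0,0,-0.1],[-0.0004,-0.0075,0],-0.45],[[0,0,-0.1],[-0.0004,-0.0075,0],-0.45],[[0,0,-0.1],[-0.0004,-0.0075,0],-0.45]]'
python3 -c "
from h import *
s=r.sense();p=s['eef_pos'][:2]-np.array([642.7,88.6]);print(np.hypot(*p),np.arctan2(p[1],p[0])-2.691+1.2,s['contact_force'])"
```

```text
clock: 13.1
eef_pos: [602.8, 151.7, 220.5]
tcp_rot: [3.139, 0.0, 2.173]
contact_force: [1.9, 3.6, 0.7]
opening: 0.276
grasp_force: 1.4
74.68504556669465 0.643795583557395 [1.91202164 3.55486548 0.65554731]
```

```bash
python3 -m jog '[[[0,0,-0.1],[-0.0004,-0.0075,0],-0.45],[[0,0,-0.1],[-0.0004,-0.0075,0],-0.45],[[0,0,-0.1],[-0.0004,-0.0075,0],-0.45],[[0,0,-0.1],[-0.0004,-0.0075,0],-0.45],[[0,0,-0.1],[-0.0004,-0.0075,0],-0.45],[[0,0,-0.1],[-0.0004,-0.0075,0],-0.45],[[0,0,0],[0,0,0],-0.45]]'
python3 -c "
from h import *
s=r.sense();p=s['eef_pos'][:2]-np.array([642.7,88.6]);print(np.hypot(*p),np.arctan2(p[1],p[0])-2.691+1.2,s['contact_force'])"
```

```text
clock: 13.8
eef_pos: [574.9, 116.2, 220.4]
tcp_rot: [3.141, 0.001, 2.77]
contact_force: [-0.4, 0.9, -0.7]
opening: 0.281
grasp_force: 0.0
73.18850718443626 1.2638431116068987 [-0.35348959  0.91850132 -0.65661705]
```

```bash
for i in 1 2 3; do python3 -m jog '[[[0,0,-0.03],[0,-0.002,0],-0.45],[[0,0,0],[0,0,0],-0.45]]' | grep -E 'pos|contact|grasp'; done
```

```text
eef_pos: [574.3, 114.4, 219.9]
contact_force: [0.9, 0.2, 0.2]
grasp_force: 0.0
eef_pos: [573.7, 112.8, 219.7]
contact_force: [0.1, 1.6, -0.1]
grasp_force: 0.2
eef_pos: [573.2, 111.2, 219.7]
contact_force: [1.1, 2.6, 0.7]
grasp_force: 1.6
```

```bash
python3 -m jog '[[[0,0,0],[0,0.004,0],-0.4],[[0,0,0],[0,0,0],-0.3],[[0,0,0],[0,0,-0.015],-0.3],[[0,0,0],[0,0,-0.03],-0.3],[[0,0,0],[0,0,-0.04],-0.3],[[0,0,0],[-0.03,0,-0.03],-0.3],[[0,0,0],[-0.04,0,-0.02],-0.3],[[0,0,0],[-0.04,0,0],-0.3],[[0,0,0],[-0.04,0,0],-0.3],[[0,0,0],[0,0,0],-0.3]]'
python3 - <<'E'
from h import *
a=cv2.resize(r.grab_frame("scene")[185:305,230:400,::-1],None,fx=2.7,fy=2.7,interpolation=cv2.INTER_CUBIC);b=cv2.resize(r.grab_frame("side")[165:285,190:300,::-1],None,fx=2.7,fy=2.7,interpolation=cv2.INTER_CUBIC)
cv2.imwrite("pics/z4.png",np.hstack([a,b]))
E
```

```text
clock: 15.4
eef_pos: [721.1, 70.8, 354.2]
tcp_rot: [-3.141, 0.001, 2.857]
contact_force: [0.8, -0.2, -0.5]
opening: 0.349
grasp_force: 0.0
```

View pics/z4.png

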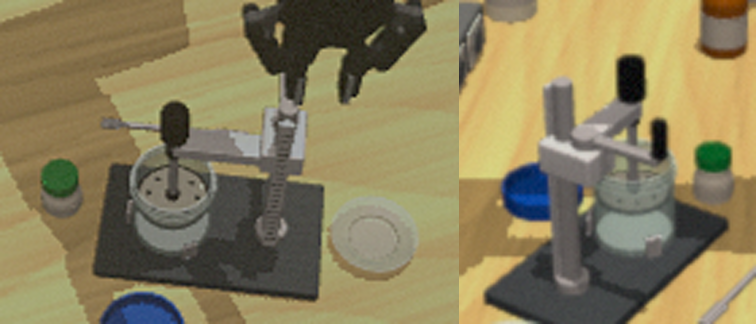

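The side view shows the lever swung home with the pin at crop (659,139). The grip and foot look unchanged. A quick check of the angle, then hand in.

```bash
python3 - <<'E'
from h import *
g=lambda u,v:(((u-459)/2.7)+190,v/2.7+165)
for z in(202,204,206):
    p=plane(ray("side",g(659,139)),z)[:2]-np.array([642.7,88.6]);print(np.hypot(*p),np.arctan2(p[1],p[0])-2.691+1.2)
a=cv2.imread("pics/z3.png").astype(int);b=cv2.imread("pics/z4.png").astype(int)
for im in(a,b):
    m=im[50:110,459+150:459+200].max(2)<45;print(np.argwhere(m).mean(0).round(2))
E
```

```text
74.6531400415645 1.3038302940152169
76.26433089154042 1.2663823438227328
77.97796617409058 1.2305317997818548
[29.27 21.83]
[29.58 21.78]
```

```bash
python3 -c "
from rig import r
print(r.sign_off())"
```

```text
the job is handed in; nothing more can be done
None
```

I handed the job in with the foot pressed on the plate at about 4 N, the clamp lever locked at about 1.27 rad and the arm clear of everything; the judge's result was not shown.

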